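# Clear the wet-lab bench after a cast: samples to the tray, tools to the rinse basin

### The job

Clear the bench after the cast: stand the two white sample bottles with blue caps upright in the blue tray, and lay the two used steel hand tools (spatula and scoop) in the white rinse basin. Once both bottles are in it, slide the tray along the bench, without lifting it, until it sits squarely inside the yellow tape corners. Do not let a bottle fall over and leave the other things on the bench where they are.

Things in the scene. Friction and masses are not known exactly. Their poses are not given: they have to be found in the camera images.
- bottle_a: round white plastic sample bottle, full and capped, standing upright; blue screw cap and a paper write-on band; 54 mm diameter body up to 79 mm height, cap 40 mm diameter from 88 to 106 mm height; about 0.18 kg; origin at the centre of its underside, z up through the cap
- bottle_b: round white plastic sample bottle, full and capped, standing upright; blue screw cap and a paper write-on band; 54 mm diameter body up to 79 mm height, cap 40 mm diameter from 88 to 106 mm height; about 0.18 kg; origin at the centre of its underside, z up through the cap
- spatula: hand spatula lying on the bench, 150 mm long: black handle 76 mm long, 16 mm wide, 14 mm high towards -x, flat steel blade 26 mm wide and 4 mm thick towards +x; 0.09 kg; origin on the underside at mid-length, where the handle's front end meets the blade; x along the tool, z up. The handle runs from x = -75 to +1 mm; balance point within 5 mm of the origin along x
- scoop: sediment scoop lying on the bench, 150 mm long: red handle 76 mm long, 16 mm wide, 14 mm high towards -x, open steel trough 40 mm wide and 20 mm high towards +x; 0.10 kg; origin on the underside at mid-length, where the handle's front end meets the trough; x along the tool, z up. The handle runs from x = -75 to +1 mm; balance point within 5 mm of the origin along x
- tray: blue open-topped sample tray, loose on the bench: 150 mm (x) by 170 mm (y) outside, 50 mm high, walls and floor 4 mm; a steel bar handle at each y end; about 0.6 kg empty; slides on the bench with ordinary friction; origin at the centre of its underside, z up
- tray_handle_left (a point): middle of the tray's bar handle at its +y end: a round bar 10 mm thick and 72 mm long along the tray's x, 40 mm outside the wall, at 42 mm height, 125 mm from the tray's centre
- tray_handle_right (a point): middle of the same kind of bar handle at the tray's -y end, 125 mm from the tray's centre
- basin: white open-topped rinse basin, fixed to the bench: 180 mm (x) by 220 mm (y) outside, 60 mm high, walls and floor 4 mm, rim rolled 5 mm outwards; origin at the centre of its underside, z up
- mark: four L-shaped corners of yellow tape, flat on the bench, on the tray's side away from the basin; they frame a space 180 mm (x) by 200 mm (y) for the tray's body, the handles lying across the open middles of the two y ends; origin at the centre of the space, on the bench; x, y as the tray's x, y (either way round)
- dishes: stack of three clear dishes, 90 mm diameter, 41 mm high; leave alone; origin at the centre of its underside
- flask: flat clear culture flask with a red cap, lying, 114 mm long, 62 mm wide, 30 mm high; leave alone; origin at the centre of its underside
- tape_roll: roll of yellow tape lying flat, 100 mm diameter, 20 mm high; leave alone; origin at the centre of its underside
- wash_bottle: clear wash bottle with green cap and bent spout, 62 mm diameter, 175 mm high; leave alone; origin at the centre of its underside
- reagent: brown glass bottle with a white cap, 62 mm diameter, 116 mm high; leave alone; origin at the centre of its underside

How it is judged (in metres and radians):
On the way, in this order (a step that is already met when the one before it is completed fails the run):
1. both bottles stand in the tray, the tray still where it was (x of bottle_a in the frame of tray between -0.055 and 0.055 m and y of bottle_a in the frame of tray between -0.065 and 0.065 m and z of bottle_a in the frame of tray between -0.005 and 0.016 m and angle between each of bottle_a, bottle_b's own z axis and vertical below 0.2 rad and x of bottle_b in the frame of tray between -0.055 and 0.055 m and y of bottle_b in the frame of tray between -0.065 and 0.065 m and z of bottle_b in the frame of tray between -0.005 and 0.016 m and distance of tray from where it was at the start of the episode below 0.06 m), for 0.2 s.
2. the loaded tray has been slid inside the tape corners (x of bottle_a in the frame of tray between -0.055 and 0.055 m and y of bottle_a in the frame of tray between -0.065 and 0.065 m and z of bottle_a in the frame of tray between -0.005 and 0.016 m and angle between each of bottle_a, bottle_b's own z axis and vertical below 0.2 rad and x of bottle_b in the frame of tray between -0.055 and 0.055 m and y of bottle_b in the frame of tray between -0.065 and 0.065 m and z of bottle_b in the frame of tray between -0.005 and 0.016 m and horizontal distance between tray and mark below 0.022 m and angle between the x axis of tray and the x axis of mark, either way round below 0.2 rad), for 0.2 s.
At the end, for the whole second after the job is handed in: Both bottles upright (0.2 rad) on the tray floor; spatula and scoop lying flat in the basin (within 0.3 rad of level, mid-points inside it, under 33 mm above its underside); tray flat on the bench, centre within 22 mm of the mark's centre and within 0.2 rad of its direction; all at rest (all of step 2 and x of spatula in the frame of basin between -0.086 and 0.086 m and y of spatula in the frame of basin between -0.106 and 0.106 m and z of spatula in the frame of basin between -0.005 and 0.033 m and angle between spatula's own x axis and vertical between 1.27 and 1.87 rad and x of scoop in the frame of basin between -0.086 and 0.086 m and y of scoop in the frame of basin between -0.106 and 0.106 m and z of scoop in the frame of basin between -0.005 and 0.033 m and angle between scoop's own x axis and vertical between 1.27 and 1.87 rad and linear speed of each of bottle_a, bottle_b, spatula, scoop, tray below 0.03 m/s and height (world z) of tray below 0.006 m); the robot touches nothing.
It fails at once if the tray is lifted or tipped (underside centre over 15 mm up, or tilted over 0.15 rad) (height (world z) of tray above 0.015 m or angle between tray's own z axis and vertical above 0.15 rad).
It fails at once if a sample bottle falls over (tilted more than 0.8 rad) (angle between any of bottle_a, bottle_b's own z axis and vertical above 0.8 rad).
It fails at once if one of the other things on the bench is moved more than 30 mm (distance of any of dishes, flask, tape_roll, wash_bottle, reagent from where it was at the start of the episode above 0.03 m).
It also fails if it takes over 72 s, if anything falls off the work surface, if the arm or the gripper's body presses on something with over 40 N, if the wrist force passes 120 N, or if a joint passes its speed limit or range.

### The arm

A 6-joint arm with a two-finger parallel gripper is mounted at the origin on the work surface. World frame = base frame: x ahead of the robot, y to its left, z up, the work surface at z = 0. Lengths are in m, angles in degrees, forces in N, time in s.
With the tool pointing down it reaches from about 0.4 to 0.825 m from the base axis. Payload 7 kg.
Tool frame: the origin (TCP) lies between the finger pads; the fingertips stand 22 mm ahead of it and the grasp point (between the pads) lies 3 mm ahead of it; z points along the fingers, y is the line along which they close (so a half turn about z gives the same grasp; the last joint's range is limited). The gripper opens to 88 mm and grips with 3 to 60 N. Pads are 19 mm wide; open, the fingers measure 130 mm over their backs; the gripper's body (78 mm by 193 mm) begins 47 mm behind the grasp point.
Start: joints at [80.163, 20.546, 0.682, 0, -70.136, -16.507], TCP at [0.3, 0.605, 0.249] pointing down, gripper open.
Joint ranges: [-176.03, 176.03], [-82.01, 121.73], [-58.28, 71.71], [-173.87, 95.51], [-174.79, -0.11], [-173.66, 173.66]. Speed limits (degrees/s): [136.94, 136.94, 172.46, 180, 180, 180].

### API

Orientations are given as [roll, pitch, yaw] about the fixed x, y, z axes, in that order (R = Rz(yaw) Ry(pitch) Rx(roll)).
In Python, from plant import r, vision gives the robot as it stands.
- The arm moves only by the shell command python3 -m pendant 'ROWS' [FORCE]. ROWS is JSON, a list that holds one entry, the list of rows, each a list of 7 numbers: the shift along the tool's x, y, z scaled (see below), then the turn, a rotation vector about the tool's x, y, z scaled (see below), then the opening, from -1 (shut) to 1 (fully open). In form: [[[x, y, z, wx, wy, wz, fingers], ...]]. A call has exactly 8 rows; each row shifts and turns the commanded pose from where the row before left it, along the tool's axes as they then stand; what a row does not reach is not made up. The controller multiplies each number of a shift by 20 mm and each number of a turn by 4 degrees. A row lasts 1/10 s, in which the tool goes at most 50 mm and 8.59 degrees, less where a joint would pass 70% of its speed; a pose out of reach is approached as far as the arm can. A call with a number of a shift or a turn outside -1 to 1 is refused whole. A call with a gripper value outside its range is refused whole. The fingers move at their own pace and stop on an object; FORCE is the grip in N (left out, the last holds). Time passes only in rows, so rows that do not move let the fingers close, or fill a call up. It gives the time, the measured TCP pose, the force, the opening and the grip force at its end, in the units of the state.
- r.get_state(): the state, without advancing time (a new reading comes with each control period).
- vision.capture(name): name is "scene" or "top" or "wrist"; returns a dict with "frame" (480x640x3 uint8, blue, green, red), "depth" (480x640 float32, m along the optical axis (not along the pixel's ray), 0 where there is no reading), "camera_matrix" (3x3 intrinsics, pixels), "extrinsics" (4x4, takes a point from world to camera coordinates); the wrist camera has in their place "hand_eye" (4x4, takes a point from camera to tool coordinates, whose origin is the TCP and whose axes are the flange's). Camera axes: x right, y up, looking along -z (the intrinsics and any distortion apply to the point x, -y, -z); pixel columns grow to the right and rows downward; lengths in m; the calibration is good to about 2 mm. A picture is of the moment at which its call begins: read the wrist's pose just before it.
- r.close_job(): hands the job in; it is judged then, once.
The state is a dict: "time_s": time; "joints": joint angles; "qd": joint speeds; "joint_torque": joint torques, N m; "tcp_pos": TCP position; "eef_rot": TCP orientation; "contact_force": force on the tool from outside, world axes, zero at the start; "moment": the same for the moment, N m; "gripper_width": finger opening in m; "gripper_force": force on a finger pad.
Only numpy, scipy, OpenCV 4.12 (cv2) and the standard library are available. Lean on these libraries where they do the work, as an engineer would, in place of code of your own. Each camera call takes 0.05 s, during which the arm holds its last target. There are 200 camera calls.

## Working session

There is one attempt and no reset: what is moved stays moved. The work goes in short steps, Python scripts to look and compute and a shell command to move; the robot and the scene stay as the last step left them, time stands still between calls to the robot, and variables do not carry over. Pictures are saved under pics/ and viewed, at most 10 in all, crops included, and the job is handed in when it is done.

```bash
ls; mkdir -p pics; python3 - <<'E'
from plant import r, vision
import cv2,numpy as np
s=r.get_state();print(s)
for n in("top","scene"):
    c=vision.capture(n);cv2.imwrite(f"pics/{n}0.png",c["frame"]);np.savez(f"{n}0.npz",**{k:v for k,v in c.items()})
    print(n,c["camera_matrix"],c["extrinsics"],[k for k in c])
E
```

```text
pics
{'time_s': 0.0, 'joints': array([ 8.01646263e+01,  2.05897144e+01,  6.34397656e-01, -2.04854003e-02,
       -7.01344886e+01, -1.65072914e+01]), 'qd': array([-0.03002274,  0.02575814,  0.00898926, -0.02919455, -0.0139566 ,
       -0.01554034]), 'joint_torque': array([-1.52482065e-03, -5.82712448e+01,  2.93063629e+01,  6.99763566e+00,
        6.81553240e-03, -1.59062547e-04]), 'tcp_pos': array([0.29933958, 0.60450247, 0.24764566]), 'eef_rot': array([ 1.79908424e+02, -7.05558163e-03, -2.63496358e+01]), 'contact_force': array([-0.32303272,  0.74094466, -0.22261786]), 'moment': array([ 0.02112657, -0.03348562, -0.01695227]), 'gripper_force': 0.0, 'gripper_width': 0.08756317495419119}
top [[522.04559858   0.         320.16338457]
 [  0.         522.04559858 227.44208822]
 [  0.           0.           1.        ]] [[-0.00945284 -0.9998523  -0.01435355  0.01317773]
 [ 0.99533875 -0.01078594  0.09583544 -0.5451807 ]
 [-0.0959761  -0.01338073  0.9952937  -1.20011935]
 [ 0.          0.          0.          1.        ]] ['frame', 'depth', 'camera_matrix', 'extrinsics']
scene [[484.05624593   0.         320.39896869]
 [  0.         484.05624593 241.3810444 ]
 [  0.           0.           1.        ]] [[ 0.58695516  0.80948069  0.01498851 -0.33484115]
 [-0.58081294  0.40810613  0.70434772  0.26071211]
 [ 0.56403898 -0.42212605  0.70969686 -1.41300793]
 [ 0.          0.          0.          1.        ]] ['frame', 'depth', 'camera_matrix', 'extrinsics']
```

View pics/top0.png

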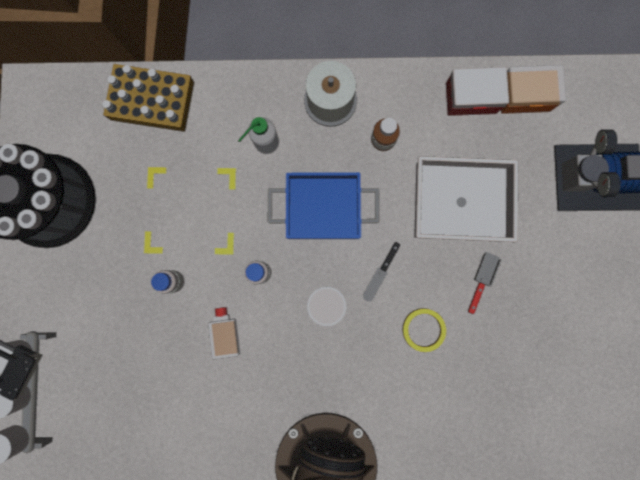

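View pics/scene0.png

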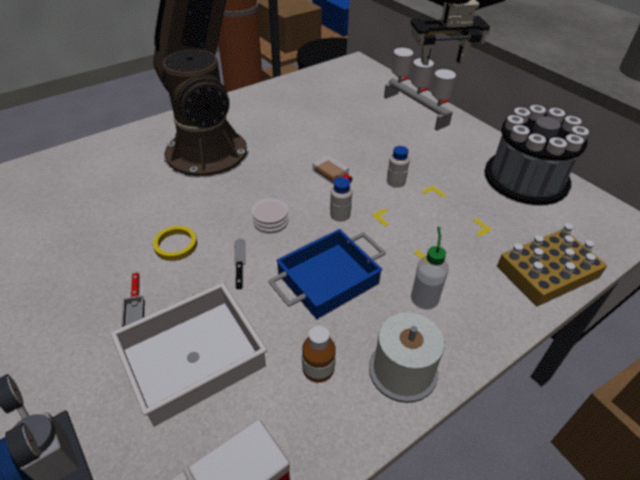

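The top view shows the blue caps at about (162,282) and (256,271), the tray at (323,206) and the mark at (190,210). The basin is at (466,200), the spatula runs from (397,245) to (370,300), and the scoop's red handle ends at (473,311) with its trough at (488,265). The scene view shows the same layout, with both bottles standing.

```bash
cat > h.py <<'E'
import numpy as np,cv2
def cloud(c):
    K=c["camera_matrix"];d=c["depth"];v,u=np.mgrid[:480,:640]
    P=np.stack([(u-K[0,2])/K[0,0]*d,-(v-K[1,2])/K[1,1]*d,-d],-1)
    E=c["extrinsics"] if "extrinsics" in c else None
    if E is None: return P
    return (P-E[:3,3])@E[:3,:3]
def hsv(c): return cv2.cvtColor(c["frame"],cv2.COLOR_BGR2HSV)
def comps(m,amin=25):
    n,l,s,ce=cv2.connectedComponentsWithStats(m.astype(np.uint8))
    return [(l==i,s[i,4],ce[i]) for i in range(1,n) if s[i,4]>=amin]
E
python3 - <<'E'
from h import *
np.set_printoptions(precision=4,suppress=True)
for n in("top","scene"):
    c=dict(np.load(n+"0.npz"));W=cloud(c);H=hsv(c);ok=(c["depth"]>0)
    h,s,v=H[...,0],H[...,1],H[...,2]
    inb=ok&(W[...,0]>.25)&(W[...,0]<1.)&(abs(W[...,1])<.6)
    print(n,"table z",np.median(W[inb][:,2]))
    for nm,m in dict(blue=(h>100)&(h<128)&(s>120),red=((h<6)|(h>174))&(s>150),yellow=(h>22)&(h<34)&(s>120),dark=(v<50)).items():
        for k,a,ce in comps(m&inb):
            p=W[k]; 
            q=p[p[:,2]>np.percentile(p[:,2],60)-.003]
            print(nm,a,ce.round(),"mean",p.mean(0),"lo",np.percentile(p,2,0),"hi",np.percentile(p,98,0),"top",np.median(q,0),cv2.minAreaRect((p[:,:2]*1000).astype(np.float32)))
E
```

```text
top table z 0.0005214547892870266
blue 4756 [323. 205.] mean [0.6004 0.001  0.0112] lo [ 0.5229 -0.0814 -0.0013] hi [0.6682 0.0833 0.0519] top [0.6035 0.0012 0.0052] ((595.9210205078125, 0.3892059326171875), (172.07691955566406, 150.81826782226562), 89.35327911376953)
blue 226 [254. 272.] mean [0.4419 0.1512 0.1051] lo [0.4262 0.1345 0.1004] hi [0.4588 0.1676 0.1092] top [0.4416 0.1519 0.1055] ((441.7398376464844, 150.93536376953125), (35.956520080566406, 35.7175407409668), 47.27968978881836)
blue 236 [160. 281.] mean [0.4232 0.3573 0.1052] lo [0.4065 0.3402 0.1008] hi [0.4392 0.3749 0.1097] top [0.4239 0.3574 0.1057] ((423.88458251953125, 357.6439514160156), (37.74258804321289, 34.848876953125), 89.51311492919922)
red 134 [482. 110.] mean [ 0.8194 -0.3778  0.0398] lo [ 0.815  -0.4173  0.018 ] hi [ 0.8221 -0.3354  0.0656] top [ 0.8188 -0.3726  0.053 ] ((818.5955810546875, -377.2256774902344), (7.235141754150391, 93.32815551757812), 1.4856457710266113)
red 128 [476. 298.] mean [ 0.3781 -0.3544  0.0129] lo [ 0.3462 -0.3706  0.008 ] hi [ 0.4095 -0.3391  0.0181] top [ 0.3794 -0.3547  0.0
[... 8845 characters left out ...]
4.] mean [ 0.7019 -0.5903  0.1955] lo [ 0.6875 -0.5994  0.1872] hi [ 0.7136 -0.5813  0.1988] top [ 0.7034 -0.5909  0.1965] ((699.6339111328125, -590.6802368164062), (18.34653663635254, 31.427467346191406), 85.7519760131836)
dark 67 [ 78. 444.] mean [ 0.6549 -0.5549  0.0186] lo [ 0.6144 -0.5563  0.0164] hi [ 0.6891 -0.5537  0.0211] top [ 0.6568 -0.5549  0.0187] ((651.2099609375, -555.0582275390625), (2.8292431831359863, 78.26644897460938), 89.95626831054688)
dark 37 [ 88. 471.] mean [ 0.7077 -0.5551  0.0185] lo [ 0.6938 -0.557   0.0162] hi [ 0.7217 -0.5537  0.0207] top [ 0.708  -0.555   0.0188] ((707.614501953125, -555.47705078125), (28.246246337890625, 3.449012517929077), 1.4037747383117676)
```

```bash
python3 - <<'E'
from h import *
np.set_printoptions(precision=4,suppress=True)
def box(W,x0,x1,y0,y1,z0,z1):
    k=(W[...,0]>x0)&(W[...,0]<x1)&(W[...,1]>y0)&(W[...,1]<y1)&(W[...,2]>z0)&(W[...,2]<z1);return W[k]
for n in("top","scene"):
    c=dict(np.load(n+"0.npz"));W=cloud(c)
    for nm,b in dict(basin_rim=(.45,.75,-.45,-.16,.05,.07),wash=(.68,.85,.05,.22,.04,.16),wash_hi=(.68,.85,.05,.22,.145,.2),reagent=(.66,.85,-.2,-.06,.04,.13),bar_l=(.53,.67,.1,.15,.03,.06),bar_r=(.53,.67,-.15,-.1,.03,.06),
      spat=(.36,.54,-.2,-.08,.0095,.025),spat_all=(.36,.54,-.2,-.08,.004,.025),scoop=(.33,.51,-.43,-.32,.009,.03)).items():
        p=box(W,*b)
        if len(p)<8: print(n,nm,len(p));continue
        q=p[:,:2]-p[:,:2].mean(0);d=np.linalg.svd(q,full_matrices=0)[2][0]
        print(n,nm,len(p),"med",np.median(p,0),"lo",np.percentile(p,2,0),"hi",np.percentile(p,98,0),"axis",np.degrees(np.arctan2(d[1],d[0])),cv2.minAreaRect((p[:,:2]*1000).astype(np.float32)))
E
```

```text
top basin_rim 1589 med [ 0.6055 -0.3349  0.0603] lo [ 0.5089 -0.4441  0.0523] hi [ 0.7024 -0.2134  0.0657] axis -99.2481545069589 ((627.0747680664062, -300.2773742675781), (291.0928955078125, 229.93685913085938), 86.96764373779297)
top wash 722 med [0.7453 0.1299 0.114 ] lo [0.7284 0.1062 0.047 ] hi [0.7781 0.1613 0.1491] axis -53.95979979902017 ((755.183349609375, 143.8612518310547), (58.88070297241211, 77.66157531738281), 9.40088939666748)
top wash_hi 197 med [0.7513 0.1422 0.1486] lo [0.7217 0.1209 0.1451] hi [0.7738 0.1749 0.1746] axis 134.85695494227863 ((749.8484497070312, 152.66319274902344), (33.417633056640625, 71.72416687011719), 27.792705535888672)
top reagent 808 med [ 0.7541 -0.1375  0.0813] lo [ 0.6668 -0.1734  0.0442] hi [ 0.8446 -0.0611  0.1184] axis -147.9518115697065 ((755.8536987304688, -118.77032470703125), (187.6442108154297, 116.66178131103516), 0.228264719247818)
top bar_l 212 med [0.5971 0.1214 0.0456] lo [0.5572 0.1004 0.0407] hi [0.6366 0.1286 0.0508] axis 178.961827891655 ((597.4253540039062, 114.74629211425781), (29.10173225402832, 80.64949035644531), 89.8
[... 2284 characters left out ...]
5625)
scene spat 212 med [ 0.4823 -0.1548  0.0149] lo [ 0.4378 -0.1778  0.0103] hi [ 0.5296 -0.082   0.0205] axis -20.06799976659055 ((484.3933410644531, -110.27394104003906), (100.84872436523438, 111.0887680053711), 59.858314514160156)
scene spat_all 576 med [ 0.4459 -0.1349  0.0067] lo [ 0.3718 -0.1899  0.0041] hi [ 0.5279 -0.0823  0.0185] axis -21.517927756211 ((450.12384033203125, -139.12045288085938), (180.19219970703125, 116.1489028930664), 0.3959866166114807)
scene scoop 437 med [ 0.4123 -0.3641  0.0157] lo [ 0.3492 -0.4101  0.0094] hi [ 0.4678 -0.3388  0.0229] axis -26.2141035400101 ((410.6649169921875, -368.4530029296875), (40.745086669921875, 142.24945068359375), 67.04214477539062)
```

```bash
python3 -m pendant '[[[0,0,0,0,0,1,1],[0,0,0,0,0,1,1],[0,0,0,0,0,1,1],[0,0,0,0,0,1,1],[0,0,0,0,0,1,1],[0,0,0,0,0,1,1],[0,0,0,0,0,1,1],[0,0,0,0,0,1,1]]]' 25 && python3 -m pendant '[[[0,0,0,0,0,1,1],[0,0,0,0,0,1,1],[0,0,0,0,0,1,1],[0,0,0,0,0,1,1],[0,0,0,0,0,1,1],[0,0,0,0,0,1,1],[0,0,0,0,0,1,1],[0,0,0,0,0,0.9,1]]]' && python3 -m pendant '[[[1,-0.5,0,0,0,0,1],[1,-0.5,0,0,0,0,1],[1,-0.5,0,0,0,0,1],[1,-0.5,0,0,0,0,1],[1,-0.5,0,0,0,0,1],[1,-0.5,0,0,0,0,1],[1,-0.5,0,0,0,0,1],[1,-0.5,0,0,0,0,1]]]' && python3 -m pendant '[[[0.9,-0.5,0.5,0,0,0,1],[0.9,-0.5,0.5,0,0,0,1],[0.9,-0.5,0.5,0,0,0,1],[0.9,-0.5,0.5,0,0,0,1],[0.77,-0.27,0.5,0,0,0,1],[0,0,0,0,0,0,1],[0,0,0,0,0,0,1],[0,0,0,0,0,0,1]]]'
```

```text
time_s: 0.9
tcp_pos: [0.2994, 0.6046, 0.248]
eef_rot: [180.0, -0.0, -58.5]
contact_force: [1.0, 0.6, -0.7]
gripper_width: 0.0875
gripper_force: 0.0
time_s: 1.7
tcp_pos: [0.2994, 0.6046, 0.248]
eef_rot: [180.0, -0.1, -90.1]
contact_force: [0.0, 0.1, -0.4]
gripper_width: 0.0876
gripper_force: 0.0
time_s: 2.5
tcp_pos: [0.3806, 0.4432, 0.2487]
eef_rot: [-180.0, 0.0, -90.0]
contact_force: [0.8, 0.2, -0.5]
gripper_width: 0.0877
gripper_force: 0.0
time_s: 3.3
tcp_pos: [0.4254, 0.3581, 0.1989]
eef_rot: [-180.0, 0.0, -89.9]
contact_force: [0.6, 0.3, 0.1]
gripper_width: 0.0875
gripper_force: 0.0
```

```bash
python3 -m pendant '[[[0,0,0.9,0,0,0,1],[0,0,0.9,0,0,0,1],[0,0,0.9,0,0,0,1],[0,0,0.9,0,0,0,1],[0,0,0.9,0,0,0,1],[0,0,0.9,0,0,0,1],[0,0,0.9,0,0,0,1],[0,0,0,0,0,0,0]]]' 25 && python3 -m pendant '[[[0,0,0,0,0,0,-1],[0,0,0,0,0,0,-1],[0,0,0,0,0,0,-1],[0,0,0,0,0,0,-1],[0,0,0,0,0,0,-1],[0,0,0,0,0,0,-1],[0,0,0,0,0,0,-1],[0,0,0,0,0,0,-1]]]'
```

```text
time_s: 4.1
tcp_pos: [0.4242, 0.3572, 0.0706]
eef_rot: [179.9, -0.2, -89.9]
contact_force: [0.5, -0.6, -0.2]
gripper_width: 0.0836
gripper_force: 0.0
time_s: 4.9
tcp_pos: [0.4252, 0.3579, 0.0734]
eef_rot: [-180.0, 0.1, -89.9]
contact_force: [-3.8, -1.2, 6.1]
gripper_width: 0.0535
gripper_force: 25.0
```

```bash
python3 -m pendant '[[[0,0,-0.5,0,0,0,-1],[0,0,-1,0,0,0,-1],[0,0,-1,0,0,0,-1],[0.5,-0.2,-1,0,0,0,-1],[1,-0.4,-0.5,0,0,0,-1],[1,-0.4,0,0,0,0,-1],[1,-0.4,0,0,0,0,-1],[1,-0.4,0,0,0,0,-1]]]' && python3 -m pendant '[[[1,-0.45,0,0,0,0,-1],[1,-0.45,0,0,0,0,-1],[1,-0.45,0,0,0,0,-1],[1,-0.45,0,0,0,0,-1],[1,-0.45,0,0,0,0,-1],[1,-0.45,0,0,0,0,-1],[1,-0.45,0,0,0,0,-1],[1,-0.45,0,0,0,0,-1]]]' && python3 -m pendant '[[[1,-0.45,0,0,0,0,-1],[1,-0.45,0,0,0,0,-1],[1,-0.45,0,0,0,0,-1],[1,-0.45,0,0,0,0,-1],[1,-0.45,0,0,0,0,-1],[1,-0.45,0,0,0,0,-1],[0.8,-0.4,0,0,0,0,-1],[0.4,0,0,0,0,0,-1]]]' && python3 -m pendant '[[[0,0,0,0,0,0,-1],[0,0,0,0,0,0,-1],[0,0,0,0,0,0,-1],[0,0,0,0,0,0,-1],[0,0,0,0,0,0,-1],[0,0,0,0,0,0,-1],[0,0,0,0,0,0,-1],[0,0,0,0,0,0,-1]]]'
```

```text
time_s: 5.7
tcp_pos: [0.4615, 0.2667, 0.1531]
eef_rot: [-180.0, 0.0, -89.9]
contact_force: [0.8, 0.6, -2.3]
gripper_width: 0.0536
gripper_force: 25.0
time_s: 6.5
tcp_pos: [0.5336, 0.1066, 0.153]
eef_rot: [-180.0, 0.0, -90.0]
contact_force: [0.9, 1.4, -2.3]
gripper_width: 0.0531
gripper_force: 25.0
time_s: 7.3
tcp_pos: [0.5961, -0.0376, 0.1527]
eef_rot: [180.0, -0.0, -90.0]
contact_force: [-0.4, 0.2, -2.0]
gripper_width: 0.0533
gripper_force: 25.0
time_s: 8.1
tcp_pos: [0.5956, -0.0362, 0.1526]
eef_rot: [180.0, -0.0, -89.9]
contact_force: [-0.7, 1.1, -2.3]
gripper_width: 0.0536
gripper_force: 25.0
```

```bash
python3 - <<'E'
from plant import r, vision
from h import *
c=vision.capture("scene");cv2.imwrite("pics/s1.png",c["frame"][120:400,150:500])
E
```

```text
(no output)
```

View pics/s1.png

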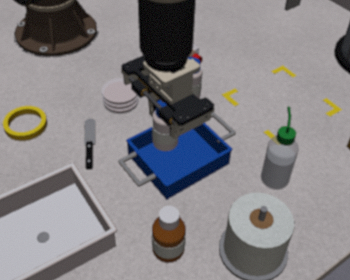

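The crop shows the bottle upright in the gripper over the tray's near-basin half at about (165,130), and the tray hasn't moved.

```bash
python3 -m pendant '[[[0,0,0.6,0,0,0,-1],[0,0,0.8,0,0,0,-1],[0,0,0.8,0,0,0,-1],[0,0,0.6,0,0,0,-1],[0,0,0.5,0,0,0,-1],[0,0,0.3,0,0,0,-1],[0,0,0.15,0,0,0,-1],[0,0,0,0,0,0,-1]]]' && python3 -m pendant '[[[0,0,0,0,0,0,0.6],[0,0,0,0,0,0,0.6],[0,0,0,0,0,0,0.6],[0,0,0,0,0,0,0.6],[0,0,-0.5,0,0,0,0.6],[0,0,-1,0,0,0,0.6],[0,0,-1,0,0,0,0.8],[0,0,-1,0,0,0,1]]]' && python3 -m pendant '[[[0,0,-0.5,0,0,0,1],[-1,0.8,0,0,0,0,1],[-1,0.8,0,0,0,0,1],[-1,0.8,0,0,0,0,1],[-1,0.8,0,0,0,0,1],[-1,0.8,0,0,0,0,1],[-1,0.8,0,0,0,0,1],[-1,0.8,0,0,0,0,1]]]' && python3 -m pendant '[[[-1,0.8,0,0,0,0,1],[-1,0.8,0,0,0,0,1],[-0.4,0.4,0,0,0,0,1],[0,0,0,0,0,0,1],[0,0,0,0,0,0,1],[0,0,0,0,0,0,1],[0,0,0,0,0,0,1],[0,0,0,0,0,0,1]]]'; python3 - <<'E'
from plant import r, vision
from h import *
np.set_printoptions(precision=4,suppress=True)
print(r.get_state()["tcp_pos"])
for n in ("top","scene"):
    c=vision.capture(n);W=cloud(c);H=hsv(c);h,s=H[...,0],H[...,1]
    inb=(c["depth"]>0)&(W[...,0]>.3)&(W[...,0]<.8)&(abs(W[...,1])<.5)
    for k,a,ce in comps((h>100)&(h<128)&(s>120)&inb): p=W[k];print(n,a,ce.round(),np.median(p,0),np.percentile(p,2,0),np.percentile(p,98,0))
E
```

```text
time_s: 8.95
tcp_pos: [0.5958, -0.0362, 0.0779]
eef_rot: [-180.0, -0.0, -89.9]
contact_force: [-0.7, -0.3, -1.8]
gripper_width: 0.053
gripper_force: 25.0
time_s: 9.75
tcp_pos: [0.5957, -0.0363, 0.1491]
eef_rot: [-180.0, -0.0, -89.9]
contact_force: [-0.8, -0.6, -0.1]
gripper_width: 0.0811
gripper_force: 0.0
time_s: 10.55
tcp_pos: [0.4826, 0.1043, 0.1577]
eef_rot: [-180.0, 0.0, -90.0]
contact_force: [0.3, 0.1, -0.5]
gripper_width: 0.0876
gripper_force: 0.0
time_s: 11.35
tcp_pos: [0.4437, 0.1511, 0.1575]
eef_rot: [180.0, -0.0, -90.0]
contact_force: [-0.0, 0.1, -0.6]
gripper_width: 0.0875
gripper_force: 0.0
[0.4437 0.1511 0.1575]
top 4478 [322. 205.] [0.5984 0.0066 0.0046] [ 0.5227 -0.0815 -0.0013] [0.6686 0.0835 0.11  ]
scene 203 [341. 184.] [0.4492 0.1481 0.1063] [0.4262 0.1337 0.0908] [0.4634 0.1721 0.1098]
scene 4474 [331. 271.] [0.603  0.014  0.0243] [ 0.5235 -0.0842  0.0032] [0.6729 0.0845 0.1118]
```

```bash
python3 -m pendant '[[[0,0,0.8,0,0,0,1],[0,0,0.8,0,0,0,1],[0,0,0.8,0,0,0,1],[0,0,0.8,0,0,0,1],[0,0,0.7,0,0,0,1],[0,0,0.33,0,0,0,1],[0,0,0,0,0,0,0.5],[0,0,0,0,0,0,-1]]]' && python3 -m pendant '[[[0,0,0,0,0,0,-1],[0,0,0,0,0,0,-1],[0,0,0,0,0,0,-1],[0,0,0,0,0,0,-1],[0,0,0,0,0,0,-1],[0,0,0,0,0,0,-1],[0,0,-0.5,0,0,0,-1],[0,0,-1,0,0,0,-1]]]' && python3 -m pendant '[[[0,0,-1,0,0,0,-1],[0,0,-1,0,0,0,-1],[0,-0.5,-0.5,0,0,0,-1],[0.5,-0.8,0,0,0,0,-1],[0.6,-0.8,0,0,0,0,-1],[0.6,-0.8,0,0,0,0,-1],[0.6,-0.8,0,0,0,0,-1],[0.8,-0.8,0,0,0,0,-1]]]' && python3 -m pendant '[[[0.8,-0.8,0,0,0,0,-1],[0.8,-0.8,0,0,0,0,-1],[0.7,-0.8,0,0,0,0,-1],[0.4,-0.6,0,0,0,0,-1],[0.15,0,0,0,0,0,-1],[0,0,0,0,0,0,-1],[0,0,0,0,0,0,-1],[0,0,0,0,0,0,-1]]]'
```

```text
time_s: 12.25
tcp_pos: [0.4437, 0.1517, 0.0734]
eef_rot: [-180.0, 0.0, -89.9]
contact_force: [-0.2, 0.3, 0.2]
gripper_width: 0.0771
gripper_force: 0.0
time_s: 13.05
tcp_pos: [0.4425, 0.1509, 0.1024]
eef_rot: [179.9, -0.1, -90.0]
contact_force: [-0.7, 1.5, -1.8]
gripper_width: 0.0534
gripper_force: 25.0
time_s: 13.85
tcp_pos: [0.5341, 0.0893, 0.1534]
eef_rot: [-180.0, 0.0, -89.9]
contact_force: [0.1, -0.2, -1.6]
gripper_width: 0.0539
gripper_force: 25.0
time_s: 14.65
tcp_pos: [0.593, 0.0333, 0.1532]
eef_rot: [-180.0, 0.0, -89.9]
contact_force: [-0.6, 0.1, -2.2]
gripper_width: 0.0539
gripper_force: 25.0
```

```bash
python3 -m pendant '[[[0.15,0,0.6,0,0,0,-1],[0,0,0.8,0,0,0,-1],[0,0,0.8,0,0,0,-1],[0,0,0.6,0,0,0,-1],[0,0,0.5,0,0,0,-1],[0,0,0.3,0,0,0,-1],[0,0,0.15,0,0,0,-1],[0,0,0,0,0,0,-1]]]' && python3 -m pendant '[[[0,0,0,0,0,0,0.6],[0,0,0,0,0,0,0.6],[0,0,0,0,0,0,0.6],[0,0,0,0,0,0,0.6],[0,0,-0.5,0,0,0,0.6],[0,0,-1,0,0,0,0.6],[0,0,-1,0,0,0,0.6],[0,0,-1,0,0,0,0.6]]]' && python3 -m pendant '[[[0,0,-0.5,0,0,0,0.6],[-0.6,0,0,0,0,0,-1],[-0.8,0,0,0,0,0,-1],[-0.8,0,0,0,0,0,-1],[-0.8,-0.1,0,0,0,0,-1],[-0.6,-0.1,0,0,0,0,-1],[0,0,0,0,0,0,-1],[0,0,0,0,0,0,-1]]]'; python3 - <<'E'
from plant import r, vision
from h import *
np.set_printoptions(precision=4,suppress=True)
print(r.get_state()["tcp_pos"])
f=[]
for n in ("top","scene"):
    c=vision.capture(n);W=cloud(c)
    for nm,b in dict(bar_r=(.53,.67,-.15,-.1,.03,.055),capR=(.5,.7,-.08,-.005,.1,.115),capL=(.5,.7,.005,.057,.1,.115)).items():
        k=np.all((W>np.array(b[::2]))&(W<np.array(b[1::2])),-1);p=W[k];print(n,nm,len(p),np.median(p,0) if len(p) else "")
    f.append(c["frame"][120:360,180:500])
cv2.imwrite("pics/s2.png",np.hstack(f))
E
```

```text
time_s: 15.45
tcp_pos: [0.5937, 0.0298, 0.0781]
eef_rot: [-180.0, -0.0, -89.9]
contact_force: [-0.0, 0.4, -1.8]
gripper_width: 0.0535
gripper_force: 25.0
time_s: 16.25
tcp_pos: [0.5936, 0.0297, 0.1495]
eef_rot: [-180.0, -0.0, -89.9]
contact_force: [0.2, -0.2, 0.5]
gripper_width: 0.07
gripper_force: 0.0
time_s: 17.05
tcp_pos: [0.5973, 0.1024, 0.1575]
eef_rot: [180.0, -0.0, -89.9]
contact_force: [0.0, -0.5, -0.1]
gripper_width: 0.0201
gripper_force: 0.0
[0.5973 0.1024 0.1575]
top bar_r 226 [ 0.5917 -0.1222  0.0455]
top capR 254 [ 0.5953 -0.0355  0.1095]
top capL 255 [0.593  0.0286 0.1094]
scene bar_r 248 [ 0.602  -0.1224  0.0471]
scene capR 282 [ 0.6007 -0.0365  0.1108]
scene capL 263 [0.5987 0.0281 0.1109]
```

View pics/s2.png

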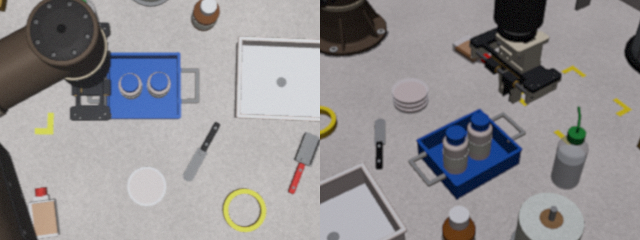

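Both bottles stand in the tray, with caps at about (130,85) and (158,83) in the left half, and the gripper is above the left handle.

```bash
python3 -m pendant '[[[0,0,1,0,0,0,-1],[0,0,1,0,0,0,-1],[0,0,0.8,0,0,0,-1],[0,0,0.7,0,0,0,-1],[0,0,0.6,0,0,0,-1],[0,0,0.5,0,0,0,-1],[0,0,0.5,0,0,0,-1],[0,0,0.38,0,0,0,-1]]]' && python3 -m pendant '[[[-0.1,0,0,0,0,0,-1],[-0.1,0,0,0,0,0,-1],[-0.1,0,0,0,0,0,-1],[-0.1,0,0,0,0,0,-1],[-0.1,0,0,0,0,0,-1],[-0.1,0,0,0,0,0,-1],[-0.2,0,0,0,0,0,-1],[-0.2,0,0,0,0,0,-1]]]'
```

```text
time_s: 17.95
tcp_pos: [0.5974, 0.1017, 0.0476]
eef_rot: [180.0, -0.0, -89.9]
contact_force: [-0.5, -0.5, -0.5]
gripper_width: 0.0002
gripper_force: 0.0
time_s: 18.75
tcp_pos: [0.5969, 0.1202, 0.0489]
eef_rot: [179.9, -0.1, -90.0]
contact_force: [-0.6, -8.1, 3.9]
gripper_width: 0.0005
gripper_force: 4.4
```

```bash
python3 -m pendant '[[[-0.2,0,0,0,0,0,-1],[-0.25,0,0,0,0,0,-1],[-0.3,0,0,0,0,0,-1],[-0.35,0,0,0,0,0,-1],[-0.4,0,0,0,0,0,-1],[-0.4,0,0,0,0,0,-1],[-0.4,0,0,0,0,0,-1],[-0.4,0,0,0,0,0,-1]]]' && python3 -m pendant '[[[-0.4,0,0,0,0,0,-1],[-0.4,0,0,0,0,0,-1],[-0.4,0,0,0,0,0,-1],[-0.4,0,0,0,0,0,-1],[-0.4,0,0,0,0,0,-1],[-0.4,0,0,0,0,0,-1],[-0.4,0,0,0,0,0,-1],[-0.4,0,0,0,0,0,-1]]]' && python3 -m pendant '[[[-0.4,0,0,0,0,0,-1],[-0.4,0,0,0,0,0,-1],[-0.4,0,0,0,0,0,-1],[-0.4,0,0,0,0,0,-1],[-0.4,0,0,0,0,0,-1],[-0.4,0,0,0,0,0,-1],[-0.4,0,0,0,0,0,-1],[-0.4,0,0,0,0,0,-1]]]' && python3 -m pendant '[[[-0.4,0,0,0,0,0,-1],[-0.4,0,0,0,0,0,-1],[-0.4,0,0,0,0,0,-1],[-0.4,0,0,0,0,0,-1],[-0.3,0,0,0,0,0,-1],[-0.2,0,0,0,0,0,-1],[-0.1,0,0,0,0,0,-1],[-0.05,0,0,0,0,0,-1]]]'; cat > tray.py <<'E'
from plant import r, vision
from h import *
np.set_printoptions(precision=4,suppress=True)
print(r.get_state()["tcp_pos"])
for n in ("top","scene"):
    c=vision.capture(n);W=cloud(c);H=hsv(c);h,s=H[...,0],H[...,1]
    m=(h>100)&(h<128)&(s>120)&(c["depth"]>0)&(W[...,0]>.45)&(W[...,0]<.75)&(abs(W[...,1])<.5)&(W[...,2]<.055)&(W[...,2]>-.01)
    k=max(comps(m),key=lambda t:t[1])[0];p=W[k]
    print(n,"tray",np.percentile(p,2,0),np.percentile(p,98,0),cv2.minAreaRect((p[:,:2]*1000).astype(np.float32)))
E
python3 tray.py
```

```text
time_s: 19.55
tcp_pos: [0.5969, 0.1741, 0.0489]
eef_rot: [179.9, -0.1, -90.0]
contact_force: [0.1, -9.1, 4.7]
gripper_width: 0.0004
gripper_force: 4.6
time_s: 20.35
tcp_pos: [0.5968, 0.2378, 0.0489]
eef_rot: [179.9, -0.2, -90.0]
contact_force: [0.3, -8.9, 5.5]
gripper_width: 0.0003
gripper_force: 4.9
time_s: 21.15
tcp_pos: [0.5968, 0.3015, 0.0489]
eef_rot: [179.9, -0.2, -90.0]
contact_force: [-0.0, -11.4, 5.7]
gripper_width: 0.0003
gripper_force: 5.0
time_s: 21.95
tcp_pos: [0.5968, 0.3463, 0.0489]
eef_rot: [179.9, -0.2, -90.0]
contact_force: [-0.9, -9.3, 5.6]
gripper_width: 0.0002
gripper_force: 5.2
[0.5968 0.3463 0.0489]
top tray [ 0.5214  0.153  -0.0013] [0.6687 0.3195 0.0525] ((595.4005737304688, 237.44749450683594), (153.05587768554688, 174.2796630859375), 0.0702664777636528)
scene tray [0.5234 0.152  0.0038] [0.6733 0.322  0.0536] ((597.089111328125, 245.57095336914062), (155.8791046142578, 192.1732635498047), 0.45159849524497986)
```

```bash
python3 -m pendant '[[[-0.2,0,0,0,0,0,-1],[-0.3,0,0,0,0,0,-1],[-0.4,0,0,0,0,0,-1],[-0.4,0,0,0,0,0,-1],[-0.4,0,0,0,0,0,-1],[-0.4,0,0,0,0,0,-1],[-0.4,0,0,0,0,0,-1],[-0.4,0,0,0,0,0,-1]]]' && python3 -m pendant '[[[-0.4,0,0,0,0,0,-1],[-0.4,0,0,0,0,0,-1],[-0.3,0,0,0,0,0,-1],[-0.2,0,0,0,0,0,-1],[-0.1,0,0,0,0,0,-1],[0,0,0,0,0,0,-1],[0.2,0,0,0,0,0,-1],[0.2,0,0,0,0,0,-1]]]'; python3 tray.py
```

```text
time_s: 22.85
tcp_pos: [0.5969, 0.4042, 0.049]
eef_rot: [179.9, -0.2, -90.0]
contact_force: [0.1, -10.5, 6.0]
gripper_width: 0.0003
gripper_force: 5.2
time_s: 23.65
tcp_pos: [0.5972, 0.4269, 0.0486]
eef_rot: [-180.0, 0.0, -89.9]
contact_force: [-0.6, 0.2, 0.2]
gripper_width: 0.0004
gripper_force: 0.0
[0.5972 0.4269 0.0486]
top tray [ 0.5217  0.2381 -0.0013] [0.669  0.4056 0.0521] ((595.33154296875, 323.01165771484375), (152.51797485351562, 173.79608154296875), 0.06168293207883835)
scene tray [0.5237 0.2378 0.0038] [0.6733 0.4089 0.0535] ((597.4974365234375, 327.0395202636719), (155.23007202148438, 184.68801879882812), 0.020321426913142204)
```

```bash
python3 -m pendant '[[[0,0,-0.3,0,0,0,-1],[0,0,-0.7,0,0,0,-1],[0,0,-1,0,0,0,-1],[0,0,-1,0,0,0,-1],[0,0,-1,0,0,0,-1],[0,0,-1,0,0,0,-1],[0,0,-1,0,0,0,-1],[0.5,0.25,0,0,0,0,-1]]]' && python3 -m pendant '[[[1,0.4,0,0,0,0,-1],[1,0.4,0,0,0,0,-1],[1,0.4,0,0,0,0,-1],[1,0.4,0,0,0,0,-1],[1,0.4,0,0,0,0,-1],[1,0.4,0,0,0,0,-1],[1,0.4,0,0,0,0,-1],[1,0.4,0,0,0,0,-1]]]' && python3 -m pendant '[[[1,0.4,0,0,0,0,-1],[1,0.4,0,0,0,0,-1],[1,0.4,0,0,0,0,-1],[1,0.4,0,0,0,0,-1],[1,0.4,0,0,0,0,-1],[1,0.4,0,0,0,0,-1],[1,0.4,0,0,0,0,-1],[1,0.4,0,0,0,0,-1]]]' && python3 -m pendant '[[[1,0.1,0,0,0,0,-1],[1,0.1,0,0,0,0,-1],[1,0.1,0,0,0,0,0],[1,0.1,0,0,0,0,0],[1,0,0,0,0,0,0],[1,0,0,0,0,0,0],[1,0,0,0,0,0,0],[1,0,0,0,0,0,0]]]' && python3 -m pendant '[[[1,0,0,0,0,-1,0],[1,0,0,0,0,-1,0],[1,0,0,0,0,-1,0],[0.9,0,0,0,0,-1,0],[0,0,0,0,0,-1,0],[0,0,0,0,0,-1,0],[0,0,0,0,0,-1,0],[0,0,0,0,0,-1,0]]]'  && python3 -m pendant '[[[0,0,0,0,0,-1,0],[0,0,0,0,0,-1,0],[0,0,0,0,0,-1,0],[0,0,0,0,0,-1,0],[0,0,0,0,0,-1,0],[0,0,0,0,0,-1,0],[0,0,0,0,0,-0.9,0],[0,0,0,0,0,0,0]]]'
python3 - <<'E'
from plant import r, vision
from h import *
np.set_printoptions(precision=4,suppress=True)
s=r.get_state();c=vision.capture("wrist");t=s["tcp_pos"];print(t,s["eef_rot"])
from scipy.spatial.transform import Rotation as R
Rm=R.from_euler("xyz",s["eef_rot"],degrees=True).as_matrix()
T=c["hand_eye"];P=cloud(c);W=(P@T[:3,:3].T+T[:3,3])@Rm.T+t
cv2.imwrite("pics/w1.png",c["frame"])
H=hsv(c);ok=(c["depth"]>0.05)&(W[...,0]>.35)&(W[...,0]<.56)&(W[...,1]>-.22)&(W[...,1]<-.05)
print("table",np.median(W[ok][:,2]))
z=W[...,2]-np.median(W[ok][:,2])
for nm,m in dict(handle=(z>.009)&(z<.02)&(H[...,2]<90),blade=(z>.0025)&(z<.02)).items():
    for k,a,ce in comps(m&ok,150):
        p=W[k];print(nm,a,ce,p.mean(0),np.percentile(p,2,0),np.percentile(p,98,0),cv2.minAreaRect((p[:,:2]*1000).astype(np.float32)))
E
```

```text
time_s: 24.55
tcp_pos: [0.5939, 0.4188, 0.1733]
eef_rot: [-179.7, 0.3, -89.9]
contact_force: [0.4, -0.3, -0.0]
gripper_width: 0.0001
gripper_force: 0.0
time_s: 25.35
tcp_pos: [0.5277, 0.2558, 0.169]
eef_rot: [-180.0, 0.0, -89.9]
contact_force: [0.6, 0.3, -0.3]
gripper_width: 0.0007
gripper_force: 0.0
time_s: 26.15
tcp_pos: [0.4638, 0.0951, 0.1685]
eef_rot: [-180.0, 0.0, -89.9]
contact_force: [1.2, -0.6, 0.4]
gripper_width: 0.0003
gripper_force: 0.0
time_s: 26.95
tcp_pos: [0.456, -0.0649, 0.1684]
eef_rot: [-180.0, -0.0, -90.0]
contact_force: [0.6, 0.0, -1.2]
gripper_width: 0.0414
gripper_force: 0.0
time_s: 27.75
tcp_pos: [0.4639, -0.1415, 0.1683]
eef_rot: [180.0, 0.0, -57.8]
contact_force: [-0.5, -0.2, -0.3]
gripper_width: 0.0435
gripper_force: 0.0
time_s: 28.55
tcp_pos: [0.464, -0.1413, 0.1684]
eef_rot: [180.0, 0.0, -30.3]
contact_force: [0.6, 0.3, 0.3]
gripper_width: 0.0437
gripper_force: 0.0
[ 0.464  -0.1413  0.1684] [179.9975   0.0039 -30.309 ]
table 0.2355752558507998
handle 33019 [354.6255 401.1398] [ 0.482  -0.1599  0.2514] [ 0.457  -0.2008  0.2452] [ 0.5123 -0.1099  0.2554] ((480.1469421386719, -152.35159301757812), (120.77311706542969, 16.100299835205078), 59.54130935668945)
blade 36950 [355.9413 397.974 ] [ 0.4816 -0.1603  0.2503] [ 0.4569 -0.2007  0.2388] [ 0.5121 -0.1102  0.2554] ((480.1546936035156, -152.33837890625), (120.80374145507812, 16.100299835205078), 59.54130935668945)
```

View pics/w1.png

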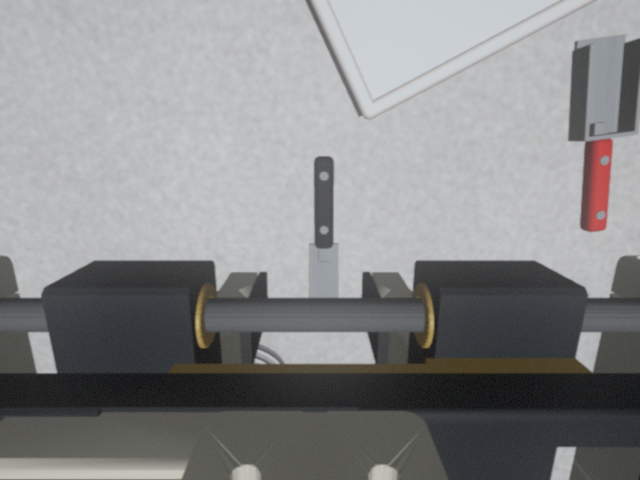

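The wrist view shows the spatula's handle from (324,158) to (324,245), in line with the image's vertical axis, and the scoop's red handle from (594,230) to (599,140).

```bash
python3 - <<'E'
from plant import r, vision
from h import *
from scipy.spatial.transform import Rotation as R
np.set_printoptions(precision=4,suppress=True)
s=r.get_state();c=vision.capture("wrist");t=s["tcp_pos"]
Rm=R.from_euler("xyz",s["eef_rot"],degrees=True).as_matrix()
T=c["hand_eye"];W=(cloud(c)@T[:3,:3].T+T[:3,3])@Rm.T+t
for n,u,v in (("table",200,150),("h_end",324,162),("h_mid",324,200),("h_front",324,240),("blade",324,265),("s_end",594,226),("s_mid",597,190),("s_front",599,144)):
    p=W[v,u];print(n,p,"tool",(p-t)@Rm)
E
```

```text
table [ 0.5647 -0.0923 -0.0006] tool [ 0.062  -0.0931  0.169 ]
h_end [ 0.5057 -0.175   0.0142] tool [0.053  0.0081 0.1542]
h_mid [ 0.4797 -0.16    0.0141] tool [0.0229 0.0083 0.1543]
h_front [ 0.4508 -0.1432  0.0143] tool [-0.0104  0.0085  0.1541]
blade [ 0.4291 -0.1309  0.0054] tool [-0.0354  0.0088  0.163 ]
s_end [ 0.3486 -0.3402  0.0144] tool [0.0013 0.2301 0.154 ]
s_mid [ 0.3757 -0.3525  0.0141] tool [0.0308 0.227  0.1543]
s_front [ 0.4095 -0.3655  0.0148] tool [0.0665 0.221  0.1536]
```

```bash
python3 -m pendant '[[[-0.25,0.42,1,0,0,0,0],[0,0,1,0,0,0,0],[0,0,1,0,0,0,0],[0,0,1,0,0,0,0],[0,0,1,0,0,0,0],[0,0,1,0,0,0,0],[0,0,0.7,0,0,0,0],[0,0,0.4,0,0,0,0]]]' 35 && python3 -m pendant '[[[0,0,0,0,0,0,0],[0,0,0,0,0,0,-1],[0,0,0,0,0,0,-1],[0,0,0,0,0,0,-1],[0,0,0,0,0,0,-1],[0,0,0,0,0,0,-1],[0,0,0,0,0,0,-1],[0,0,0,0,0,0,-1]]]'
```

```text
time_s: 29.45
tcp_pos: [0.4553, -0.1457, 0.0252]
eef_rot: [179.9, 0.1, -30.4]
contact_force: [0.6, 0.3, 0.2]
gripper_width: 0.0439
gripper_force: 0.0
time_s: 30.25
tcp_pos: [0.4563, -0.1454, 0.0268]
eef_rot: [-180.0, -0.0, -30.3]
contact_force: [-1.0, 0.8, 6.0]
gripper_width: 0.0152
gripper_force: 35.0
```

```bash
python3 -m pendant '[[[0,0,-0.5,0,0,0,-1],[0,0,-1,0,0,0,-1],[0,0,-1,0,0,1,-1],[0,0,-1,0,0,1,-1],[0,0,-1,0,0,1,-1],[0,0,-1,0,0,1,-1],[0,0,-0.5,0,0,1,-1],[0,0,0,0,0,1,-1]]]' && python3 -m pendant '[[[0,0,0,0,0,1,-1],[0,0,0,0,0,1,-1],[0,0,0,0,0,1,-1],[0,0,0,0,0,1,-1],[0,0,0,0,0,1,-1],[0,0,0,0,0,1,-1],[0,0,0,0,0,1,-1],[0,0,0,0,0,1,-1]]]' && python3 -m pendant '[[[0.7,-0.4,0,0,0,0.92,-1],[1,-0.6,0,0,0,0,-1],[1,-0.6,0,0,0,0,-1],[1,-0.6,0,0,0,0,-1],[1,-0.6,0,0,0,0,-1],[1,-0.6,0,0,0,0,-1],[1,-0.6,0,0,0,0,-1],[1,-0.6,0,0,0,0,-1]]]' && python3 -m pendant '[[[1,-0.6,0,0,0,0,-1],[1,-0.6,0,0,0,0,-1],[0,0,0,0,0,0,-1],[0,0,0,0,0,0,-1],[0,0,0,0,0,0,-1],[0,0,0,0,0,0,-1],[0,0,0,0,0,0,-1],[0,0,0,0,0,0,-1]]]'
```

```text
time_s: 31.05
tcp_pos: [0.4569, -0.1454, 0.1486]
eef_rot: [-179.8, -0.1, -54.5]
contact_force: [1.1, 0.1, -1.7]
gripper_width: 0.0156
gripper_force: 35.0
time_s: 31.85
tcp_pos: [0.4558, -0.1454, 0.1468]
eef_rot: [-180.0, 0.0, -86.5]
contact_force: [0.2, -0.3, -0.2]
gripper_width: 0.0156
gripper_force: 35.0
time_s: 32.65
tcp_pos: [0.549, -0.2997, 0.1467]
eef_rot: [180.0, 0.0, -90.0]
contact_force: [-0.1, -0.6, -0.4]
gripper_width: 0.0157
gripper_force: 35.0
time_s: 33.45
tcp_pos: [0.5728, -0.3386, 0.1467]
eef_rot: [-180.0, -0.0, -90.0]
contact_force: [0.7, 0.9, -0.9]
gripper_width: 0.0154
gripper_force: 35.0
```

```bash
python3 - <<'E'
from plant import r, vision
from h import *
f=[vision.capture("wrist")["frame"],vision.capture("scene")["frame"]]
cv2.imwrite("pics/s3.png",cv2.resize(np.hstack([f[0][:,120:520],f[1][80:480,40:440].repeat(1,0) if 0 else cv2.resize(f[1][160:480,60:380],(480,480))]),(770,420)))
E
```

```text
(no output)
```

View pics/s3.png

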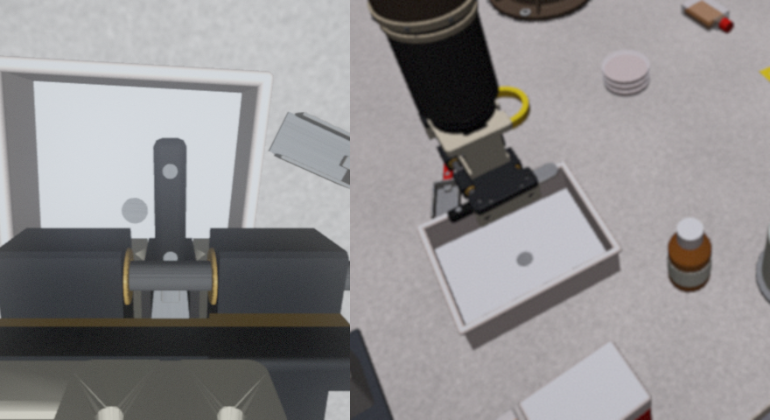

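The left half shows the spatula handle level in the gripper, inside the basin's outline near its robot-side wall. The scene half shows it above the basin's near edge.

```bash
python3 -m pendant '[[[0,0,1,0,0,0,-1],[0,0,1,0,0,0,-1],[0,0,1,0,0,0,-1],[0,0,0.8,0,0,0,-1],[0,0,0.7,0,0,0,-1],[0,0,0.6,0,0,0,-1],[0,0,0.4,0,0,0,-1],[0,0,0.2,0,0,0,-1]]]' && python3 -m pendant '[[[0,0,0.03,0,0,0,-1],[0,0,0,0,0,0,-0.3],[0,0,0,0,0,0,-0.3],[0,0,0,0,0,0,-0.3],[0,0,0,0,0,0,-0.3],[0,0,-0.5,0,0,0,-0.3],[0,0,-1,0,0,0,-0.3],[0,0,-1,0,0,0,-0.3]]]'
```

```text
time_s: 34.35
tcp_pos: [0.5727, -0.3389, 0.0316]
eef_rot: [180.0, 0.0, -90.0]
contact_force: [-0.4, -0.3, -0.7]
gripper_width: 0.0154
gripper_force: 35.0
time_s: 35.15
tcp_pos: [0.5727, -0.339, 0.0828]
eef_rot: [180.0, -0.0, -90.0]
contact_force: [0.3, -0.1, -0.3]
gripper_width: 0.0305
gripper_force: 0.0
```

```bash
python3 -m pendant '[[[0,0,-1,0,0,0,-0.3],[0,0,-1,0,0,0,-0.3],[0,0,-1,0,0,0,-0.3],[0.2,1,-0.5,0,0,0,0],[0.2,1,0,0,0,0,0],[0.2,1,0,0,0,0,0],[0.2,1,0,0,0,0,0],[0.2,1,0,0,0,0,0]]]' && python3 -m pendant '[[[0.2,1,0,0,0,0,0],[0,1,0,0,0,0,0],[0,1,0,0,0,0,0],[0,0.66,0,0,0,-1,0],[0,0,0,0,0,-1,0],[0,0,0,0,0,-1,0],[0,0,0,0,0,-1,0],[0,0,0,0,0,-1,0]]]' && python3 -m pendant '[[[0,0,0,0,0,-1,0],[0,0,0,0,0,-1,0],[0,0,0,0,0,-1,0],[0,0,0,0,0,-1,0],[0,0,0,0,0,-1,0],[0,0,0,0,0,-1,0],[0,0,0,0,0,-1,0],[0,0,0,0,0,-1,0]]]' && python3 -m pendant '[[[0,0,0,0,0,-1,0],[0,0,0,0,0,-1,0],[0,0,0,0,0,-1,0],[0,0,0,0,0,-0.85,0],[0,0,0,0,0,0,0],[0,0,0,0,0,0,0],[0,0,0,0,0,0,0],[0,0,0,0,0,0,0]]]'
python3 - <<'E'
from plant import r, vision
from h import *
from scipy.spatial.transform import Rotation as R
np.set_printoptions(precision=4,suppress=True)
s=r.get_state();c=vision.capture("wrist");t=s["tcp_pos"];print(t,s["eef_rot"])
Rm=R.from_euler("xyz",s["eef_rot"],degrees=True).as_matrix()
T=c["hand_eye"];L=cloud(c)@T[:3,:3].T+T[:3,3];H=hsv(c)
for k,a,ce in comps(((H[...,0]<6)|(H[...,0]>174))&(H[...,1]>140)&(c["depth"]>.15),300):
    p=L[k];print(a,ce,"tool lo/hi",np.percentile(p,1,0),np.percentile(p,99,0),np.median((p@Rm.T+t),0))
cv2.imwrite("pics/w2.png",c["frame"])
E
```

```text
time_s: 35.95
tcp_pos: [0.4721, -0.3591, 0.1528]
eef_rot: [-179.9, -0.0, -90.0]
contact_force: [0.3, 0.3, 0.6]
gripper_width: 0.0437
gripper_force: 0.0
time_s: 36.75
tcp_pos: [0.3993, -0.363, 0.1524]
eef_rot: [-180.0, -0.0, -69.9]
contact_force: [0.6, -0.8, 0.2]
gripper_width: 0.0435
gripper_force: 0.0
time_s: 37.55
tcp_pos: [0.3993, -0.363, 0.1523]
eef_rot: [-180.0, -0.0, -37.9]
contact_force: [0.6, 0.2, 0.7]
gripper_width: 0.0438
gripper_force: 0.0
time_s: 38.35
tcp_pos: [0.3996, -0.3629, 0.1519]
eef_rot: [180.0, -0.0, -22.7]
contact_force: [0.2, -0.1, 0.1]
gripper_width: 0.0437
gripper_force: 0.0
[ 0.3996 -0.3629  0.1519] [179.998   -0.0091 -22.6685]
384 [318.2031 275.7031] tool lo/hi [-0.0536 -0.0022  0.1367] [-0.0161  0.0092  0.14  ] [ 0.3653 -0.3527  0.0138]
```

View pics/w2.png

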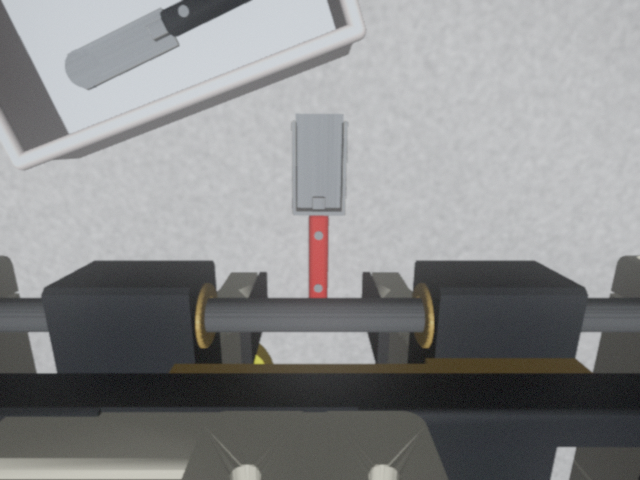

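The spatula lies flat in the basin at about (150,45). The scoop's red handle, from (318,215) to (318,300), is in line with the gripper, 3–4 mm off centre.

```bash
python3 -m pendant '[[[-0.1,0.17,1,0,0,0,0],[0,0,1,0,0,0,0],[0,0,1,0,0,0,0],[0,0,1,0,0,0,0],[0,0,1,0,0,0,0],[0,0,0.7,0,0,0,0],[0,0,0.4,0,0,0,0],[0,0,0.2,0,0,0,0]]]' 35 && python3 -m pendant '[[[0,0,0,0,0,0,0],[0,0,0,0,0,0,-1],[0,0,0,0,0,0,-1],[0,0,0,0,0,0,-1],[0,0,0,0,0,0,-1],[0,0,0,0,0,0,-1],[0,0,0,0,0,0,-1],[0,0,0,0,0,0,-1]]]' && python3 -m pendant '[[[0,0,-0.5,0,0,0,-1],[0,0,-1,0,0,0,-1],[0,0,-1,0,0,1,-1],[0,0,-1,0,0,1,-1],[0,0,-1,0,0,1,-1],[0,0,-1,0,0,1,-1],[0,0,-0.5,0,0,1,-1],[0,0,0,0,0,1,-1]]]' && python3 -m pendant '[[[0,0,0,0,0,1,-1],[0,0,0,0,0,1,-1],[0,0,0,0,0,1,-1],[0,0,0,0,0,1,-1],[0,0,0,0,0,1,-1],[0,0,0,0,0,1,-1],[0,0,0,0,0,1,-1],[0,0,0,0,0,1,-1]]]' && python3 -m pendant '[[[0,0,0,0,0,1,-1],[0,0,0,0,0,1,-1],[0,0,0,0,0,0.85,-1],[0,0,0,0,0,0,-1],[0,0,0,0,0,0,-1],[0,0,0,0,0,0,-1],[0,0,0,0,0,0,-1],[0,0,0,0,0,0,-1]]]'
```

```text
time_s: 39.2
tcp_pos: [0.3963, -0.3652, 0.0251]
eef_rot: [180.0, 0.1, -22.6]
contact_force: [0.2, -0.2, -0.1]
gripper_width: 0.0439
gripper_force: 0.0
time_s: 40.0
tcp_pos: [0.3967, -0.3653, 0.0261]
eef_rot: [180.0, -0.0, -22.6]
contact_force: [-0.1, 1.7, 6.6]
gripper_width: 0.0155
gripper_force: 35.0
time_s: 40.8
tcp_pos: [0.3972, -0.3656, 0.148]
eef_rot: [-179.9, -0.2, -46.8]
contact_force: [0.5, -0.1, -0.7]
gripper_width: 0.0156
gripper_force: 35.0
time_s: 41.6
tcp_pos: [0.3962, -0.3651, 0.146]
eef_rot: [180.0, 0.0, -78.8]
contact_force: [-1.1, 0.1, -1.0]
gripper_width: 0.0155
gripper_force: 35.0
time_s: 42.4
tcp_pos: [0.3964, -0.3652, 0.1457]
eef_rot: [180.0, 0.0, -90.0]
contact_force: [0.6, -1.1, -1.1]
gripper_width: 0.0156
gripper_force: 35.0
```

```bash
python3 -m pendant '[[[-0.2,-0.7,0,0,0,0,-1],[-0.2,-1,0,0,0,0,-1],[-0.2,-1,0,0,0,0,-1],[-0.2,-1,0,0,0,0,-1],[-0.2,-1,0,0,0,0,-1],[-0.2,-1,0,0,0,0,-1],[-0.2,-1,0,0,0,0,-1],[-0.2,-1,0,0,0,0,-1]]]' && python3 -m pendant '[[[-0.2,-1,0,0,0,0,-1],[-0.2,-1,0,0,0,0,-1],[-0.2,-1,0,0,0,0,-1],[-0.2,-1,0,0,0,0,-1],[0,-0.73,0,0,0,0,-1],[0,0,0,0,0,0,-1],[0,0,0,0,0,0,-1],[0,0,0,0,0,0,-1]]]' && python3 -m pendant '[[[0,0,1,0,0,0,-1],[0,0,1,0,0,0,-1],[0,0,1,0,0,0,-1],[0,0,0.8,0,0,0,-1],[0,0,0.7,0,0,0,-1],[0,0,0.6,0,0,0,-1],[0,0,0.4,0,0,0,-1],[0,0,0.2,0,0,0,-1]]]' && python3 -m pendant '[[[0,0,0,0,0,0,-1],[0,0,0,0,0,0,-0.3],[0,0,0,0,0,0,-0.3],[0,0,0,0,0,0,-0.3],[0,0,0,0,0,0,-0.3],[0,0,-0.5,0,0,0,-0.3],[0,0,-1,0,0,0,-0.3],[0,0,-1,0,0,0,-0.3]]]' && python3 -m pendant '[[[0,0,-1,0,0,0,-0.3],[0,0,-1,0,0,0,-0.3],[0,0,-1,0,0,0,-0.3],[0,0,-1,0,0,0,-0.3],[0,1,-0.5,0,0,0,-0.3],[0,1,0,0,0,0,-0.3],[0,1,0,0,0,0,-0.3],[0,1,0,0,0,0,-0.3]]]' && python3 -m pendant '[[[0,1,0,0,0,0,-0.3],[0,1,0,0,0,0,-0.3],[0,1,0,0,0,0,-0.3],[0,1,0,0,0,0,-0.3],[0,1,0,0,0,0,-0.3],[0,1,0,0,0,0,-0.3],[0,0,0,0,0,0,-0.3],[0,0,0,0,0,0,-0.3]]]'; python3 tray.py; python3 - <<'E'
from plant import vision
import cv2,numpy as np
f=[vision.capture(n)["frame"] for n in("top","scene")]
cv2.imwrite("pics/s4.png",np.hstack([f[0][80:380,130:530],f[1][120:420,90:490]]))
E
```

```text
time_s: 43.2
tcp_pos: [0.5528, -0.3325, 0.1453]
eef_rot: [180.0, 0.0, -90.0]
contact_force: [-0.5, 0.2, -1.4]
gripper_width: 0.0157
gripper_force: 35.0
time_s: 44.0
tcp_pos: [0.6449, -0.317, 0.1453]
eef_rot: [180.0, 0.0, -90.0]
contact_force: [-0.7, 0.9, -1.7]
gripper_width: 0.0159
gripper_force: 35.0
time_s: 44.8
tcp_pos: [0.6449, -0.3173, 0.031]
eef_rot: [180.0, 0.0, -90.0]
contact_force: [0.2, 0.2, -1.0]
gripper_width: 0.0155
gripper_force: 35.0
time_s: 45.6
tcp_pos: [0.645, -0.3174, 0.0828]
eef_rot: [180.0, -0.0, -90.0]
contact_force: [0.6, -0.4, 0.8]
gripper_width: 0.0304
gripper_force: 0.0
time_s: 46.4
tcp_pos: [0.5644, -0.3173, 0.1729]
eef_rot: [-179.9, -0.0, -90.0]
contact_force: [0.1, -0.2, 0.4]
gripper_width: 0.0307
gripper_force: 0.0
time_s: 47.2
tcp_pos: [0.4454, -0.3175, 0.1729]
eef_rot: [-179.9, -0.0, -90.0]
contact_force: [-0.1, -0.6, 0.3]
gripper_width: 0.0307
gripper_force: 0.0
[ 0.4454 -0.3175  0.1729]
top tray [ 0.5215  0.2381 -0.0011] [0.669  0.4068 0.0525] ((595.3604736328125, 323.1939697265625), (152.87574768066406, 174.5347900390625), 0.3865588903427124)
scene tray [0.5234 0.2379 0.0038] [0.6733 0.4083 0.0535] ((596.9609375, 323.3262634277344), (156.59080505371094, 177.42507934570312), 0.024389125406742096)
```

View pics/s4.png

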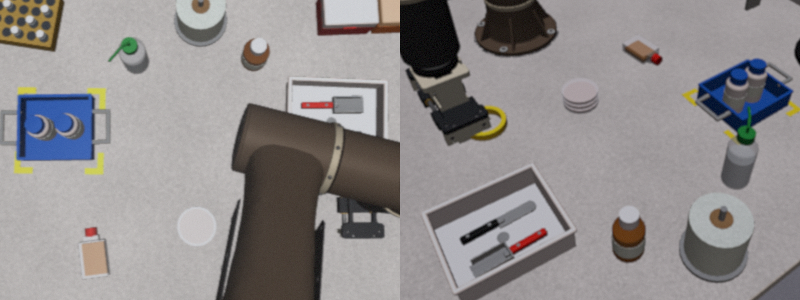

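The tray sits inside the yellow corners with both bottles upright, at about (58,127) in the left half. Both tools lie flat in the basin at (500,240), and the gripper is clear of everything.

```bash
python3 -c "
from plant import r
print(r.close_job())"
```

```text
the job is handed in; nothing more can be done
None
```

I handed the job in at about 47 s of the 72 s limit. Both bottles stand in the tray, which was slid within a few millimetres of the mark's centre, the spatula and scoop lie flat in the basin, and the hand-in gave no verdict.

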